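# Sound the candle hole with a depth gauge and set its stop

## Robot

A 6-joint arm with a two-finger parallel gripper is mounted at the origin on a cart in front of the work surface, level with it; the furniture and walls round the work are solid. World frame = base frame: x ahead of the robot, y to its left, z up, the work surface at z = 0. Lengths are in m, angles in rad, forces in N, time in s.
With the tool pointing down it reaches from about 0.3 to 0.825 m from the base axis. Payload 5.4 kg.
Tool frame: the origin (TCP) lies between the finger pads; the fingertips stand 19 mm ahead of it and the grasp point (between the pads) is the TCP; z points along the fingers, y is the line along which they close (so a half turn about z gives the same grasp; the last joint's range is limited). The gripper opens to 92 mm and grips with 3 to 60 N. Pads are 20 mm wide; open, the fingers measure 128 mm over their backs; the gripper's body (75 mm by 189 mm) begins 69 mm behind the grasp point.
Start: joints at [0.892, 0.158, 1.597, -0, 1.386, -0.21], TCP at [0.26, 0.513, 0.234] pointing down, gripper open.
Joint ranges: [-2.91, 2.91], [-0.94, 2.29], [0.18, 2.7], [-1.29, 4.43], [0.17, 2.64], [-3, 3]. Speed limits (rad/s): [2.57, 2.57, 3.14, 3.14, 3.14, 3.14].

## Interface

Orientations are given as a unit quaternion [x, y, z, w].
In Python, from rig import r gives the robot as it stands.
- The arm moves only by the shell command python3 -m creep 'ROWS' [FORCE]. ROWS is JSON, a list of rows, each a list of 3 entries, a list of its own where there are three numbers: the opening in per cent of the stroke, from 0 (shut) to 100 (fully open), then the shift along the tool's x, y, z in cm, then the turn about the tool's z in rad. In form: [[gripper, [tx, ty, tz], roll], ...]. A call has 1 to 5 rows; each row is the pose to reach, as a shift and turn from the pose commanded when the call began, along the tool's axes at that moment; what a row does not reach only later rows make up. A row lasts 1/8 s, in which the tool goes at most 62.5 mm and 10.7 degrees, less where a joint would pass 70% of its speed; a pose out of reach is approached as far as the arm can. A call with a gripper value outside its range is refused whole. The fingers move at their own pace and stop on an object; FORCE is the grip in N (left out, the last holds). Time passes only in rows, so rows that repeat a pose let the fingers close. It gives the time, the measured TCP pose, the force, the opening and the grip force at its end, in the units of the state.
- r.state(): the state, without advancing time (a new reading comes with each control period).
- r.capture(name): name is "side" or "top"; returns a dict with "img" (420x560x3 uint8, blue, green, red), "z_map" (420x560 float32, m along the optical axis (not along the pixel's ray), 0 where there is no reading), "vfov" (degrees; the focal length in pixels is half the picture's height over the tangent of half this angle, whatever the lens; pixels are square), "cx", "cy" (the principal point, pixels), "R" (3x3) and "t" (3): a world point X has camera coordinates R X + t. Camera axes: x right, y down, z forward; pixel columns grow to the right and rows downward; lengths in m; the calibration is good to about 2 mm. A picture is of the moment at which its call begins.
- r.hand_in(): hands the job in; it is judged then, once.
Trained networks look in a picture, given as the dict that the camera call returned (one of the last four; its "shot" number tells which), for a name from the list of things; names that differ only in an ending like _2 or _b are one class to them, and where a whole thing is asked for, a point or a joint stands for the part that bears it (a point fixed in the world has none). Each returns a list of dicts, best first, with "confidence" (0 to 1); they miss things now and then, are a little off and sometimes report something else, mostly with a low value. They report only what shows in the picture. A call takes as long as a camera call. They do not tell look-alikes from the thing itself.
- r.trace(thing, picture): "pixels" (420x560 bool, what is visible of it) and "bbox" ([left, top, width, height] as shares, 0 to 1, of the picture: columns of its width, rows of its height, round what is visible of it).
- r.place_of(thing, picture): "xy" ([column, row] as shares, 0 to 1, of the picture: columns of its width, rows of its height: a listed point, or the origin of a listed thing).
The state is a dict: "time": time; "joints": joint angles; "qd": joint speeds; "joint_torque": joint torques, N m; "eef_pos": TCP position; "tcp_rot": TCP orientation; "contact_force": force on the tool from outside, world axes, zero at the start; "ft_torque": the same for the moment, N m; "grip_width": opening from 0.0 (shut) to 1.0 (fully open); "grip_force": force on a finger pad.
Only numpy, scipy, OpenCV 4.12 (cv2) and the standard library are available. Lean on these libraries where they do the work, as an engineer would, in place of code of your own. Each camera call takes 0.05 s, during which the arm holds its last target. There are 200 camera calls.

## Task

Find out how deep the candle hole in the wooden block is: take the depth gauge by its red knob out of the steel cup, lower its rod into the hole until it stands on the bottom, and hold it pressed down there with a steady 10 N or so for a good second. Then let go of the knob and push the yellow stop down the rod until it is firmly seated on top of the block, and leave the gauge standing in the hole like that. Be gentle (never press with more than 25 N), keep the gauge upright and leave everything else where it is.

Things in the scene. Friction and masses are not known exactly. Their poses are not given: they have to be found in the camera images.
- gauge: Depth gauge, loose, about 0.14 kg. Origin: centre of the underside of its foot; z runs up the rod. From the bottom up: dark steel foot 14 mm across and 5 mm high, a cone widening to 20 mm across at 10 mm, a round aluminium rod 20 mm across with black rings up to 74 mm, then the red round knob 26 mm across from 74 to 100 mm (its top end). The yellow stop slides on the rod under the knob. At the start the gauge stands upright in the steel cup.
- gauge_foot: The steel foot of the gauge (fixed to it); same origin and axes as the gauge. Being narrower than the rod, in the hole it can touch only the bottom.
- block: Wooden candle block, fixed, 120 x 90 x 76 mm (along its x, y, z), origin at the centre of its underside. In the middle of its flat top is a round vertical blind hole 22 mm across (1 mm of play all round the rod), inside a thin brass ring. The depth of the hole differs from run to run, 44 to 56 mm, is not told and is to be felt; the bottom is flat and hard, so feel for it slowly (5 mm/s or so).
- hole_mouth (a point): Centre of the hole's mouth, level with the top of the block (76 mm above the worktop); z up.
- cup: Round steel stand, fixed: foot plate 68 mm across, tube 32 mm outside and 26 mm inside, its rim 38 mm above the worktop, its inner floor (where the gauge stands) 8 mm above it. Origin: centre of its underside. A wall cabinet hangs 0.48 m above the right rear of the worktop (x beyond 0.5, y from -0.2 to -0.65): keep the wrist and arm in front of it.
- stop (a joint): How far the yellow stop has been slid down the rod from the knob, m (0 = against the knob, 0.05 at most). Starts at 0 to 4 mm. It stays where it is left and takes about 4 N to slide, so a firmer resistance means that it has met the block; meet it slowly (5 mm/s or so).
- stop_face (a point): Centre of the underside of the yellow stop, a flat disc 72 mm across and 10 mm thick round the rod; 64 mm above the gauge's foot end when the stop is against the knob, less by the joint value. Fingers open 35 to 50 mm can pass either side of the knob and press on top of the disc; the knob then stands at most 46 mm above the top of the seated disc.
- lemon: Bystander, loose, to be left alone: yellow lemon, 78 x 55 x 56 mm. Origin at its underside.
- garlic: Bystander, loose, to be left alone: garlic bulb, 60 mm. Origin at its underside.
- onion: Bystander, loose, to be left alone: red onion, 64 x 67 x 71 mm. Origin at its underside.
- spoon: Bystander, loose, to be left alone: steel teaspoon lying flat, 130 x 27 x 11 mm. Origin at its underside.
- bowl: Bystander, loose, to be left alone: small white bowl, 84 mm across, 38 mm high. Origin at its underside.
- salt: Bystander, loose, to be left alone: glass salt shaker, 44 mm across, 90 mm high. Origin at its underside.
There are look-alikes about, which are no part of the job. Leave any blue look-alike of the gauge alone.

How it is judged:
On the way, in this order (a step that is already met when the one before it is completed fails the run):
1. the rod is in the hole, its foot pressed on the bottom with 5 to 18 N for a second, the stop still clear of the block (horizontal distance between hole_mouth and gauge_foot below 0.004 m and z of gauge_foot in the frame of hole_mouth below -0.04 m and angle between gauge's own z axis and vertical below 0.08 rad and contact force between gauge_foot and anything else between 5 and 18 N and z of stop_face in the frame of hole_mouth above 0.003 m), for 1 s.
2. the stop is pressed on the top of the block (more than 1.5 N) while the foot is on the bottom (horizontal distance between hole_mouth and gauge_foot below 0.004 m and z of gauge_foot in the frame of hole_mouth below -0.04 m and angle between gauge's own z axis and vertical below 0.08 rad and contact force between stop and block above 1.5 N and contact force between gauge_foot and anything else above 0.5 N and z of stop_face in the frame of hole_mouth below 0.0015 m), for 0.2 s.
At the end, for the whole second after the job is handed in: The gauge stands still in the hole, released: its foot rests on the bottom, within 4 mm of the hole's axis and leaning less than 0.08 rad, with the stop slid down and its underside within 1.5 mm of the top of the block (horizontal distance between hole_mouth and gauge_foot below 0.004 m and z of gauge_foot in the frame of hole_mouth below -0.04 m and angle between gauge's own z axis and vertical below 0.08 rad and contact force between gauge_foot and anything else above 0.1 N and z of stop_face in the frame of hole_mouth below 0.0015 m and value of joint stop above 0.006 m and linear speed of gauge below 0.02 m/s); the robot touches nothing.
It fails at once if the foot pressed on anything with more than 25 N (contact force between gauge_foot and anything else above 25 N).
It fails at once if the stop or the rod pressed on the block with more than 25 N (contact force between any of stop, gauge and block above 25 N).
It fails at once if the robot pressed on the block with more than 25 N (contact force between the arm and block above 25 N).
It fails at once if the gauge tipped over (more than 0.6 rad) (angle between gauge's own z axis and vertical above 0.6 rad).
It fails at once if a bystander moved by more than 20 mm (distance of any of lemon, garlic, onion, spoon, bowl, salt from where it was at the start of the episode above 0.02 m).
It also fails if it takes over 64 s, if anything falls off the work surface, if the arm or the gripper's body presses on something with over 40 N, if the wrist force passes 120 N, or if a joint passes its speed limit or range.

## Working session

There is one attempt and no reset: what is moved stays moved. The work goes in short steps, Python scripts to look and compute and a shell command to move; the robot and the scene stay as the last step left them, time stands still between calls to the robot, and variables do not carry over. Pictures are saved under pics/ and viewed, at most 10 in all, crops included, and the job is handed in when it is done.

```bash
mkdir -p pics; ls; cat > h.py <<'E'
import numpy as np, cv2
from rig import r
def K(p): 
    h,w=p["img"].shape[:2]; f=h/2/np.tan(np.radians(p["vfov"])/2); return f
def world(p,u,v,z=None,d=None):
    """pixel -> world, at depth d or on the plane z"""
    f=K(p);R=np.array(p["R"]);t=np.array(p["t"])
    ray=R.T@np.array([(u-p["cx"])/f,(v-p["cy"])/f,1]); c=-R.T@t
    s=d if d is not None else (z-c[2])/ray[2]
    return c+s*ray
def cloud(p):
    v,u=np.mgrid[:420,:560]; f=K(p); d=p["z_map"]
    P=np.stack([(u-p["cx"])/f*d,(v-p["cy"])/f*d,d],-1)
    return (P-np.array(p["t"]))@np.array(p["R"])
E
python3 - <<'E'
from h import *
ims=[]
for n in("side","top"):
    p=r.capture(n); cv2.imwrite(f"pics/{n}0.png",p["img"]); C=cloud(p)
    print(n,p["vfov"],np.round(-np.array(p["R"]).T@p["t"],3))
    for t in("gauge","block","cup","hole_mouth","gauge_foot","stop_face"):
        for o in r.place_of(t,p)[:3]: 
            print(t,"place",round(o["confidence"],2),np.round(np.array(o["xy"])*[560,420],1))
        if t in("gauge","block","cup"):
          for o in r.trace(t,p)[:3]:
            m=o["pixels"]&(p["z_map"]>0); Q=C[m]
            print(t,"trace",round(o["confidence"],2),np.round(np.array(o["bbox"])*[560,420,560,420]),m.sum(),np.round(np.percentile(Q,[2,50,98],axis=0),3).tolist() if m.any() else "")
print(r.state())
E
```

```text
pics
side 56.050743562781186 [ 0.524 -0.957  0.559]
gauge place 0.87 [258.1 204.5]
gauge place 0.7 [218.3 190.7]
gauge place 0.66 [207.  218.9]
gauge trace 0.69 [202. 158.  31.  33.] 424 [[0.332, 0.021, 0.014], [0.365, 0.047, 0.076], [0.396, 0.08, 0.103]]
gauge trace 0.67 [240. 171.  33.  26.] 444 [[0.446, -0.079, 0.044], [0.478, -0.054, 0.082], [0.509, -0.019, 0.111]]
gauge trace 0.62 [188. 177.  32.  43.] 517 [[0.319, -0.114, 0.005], [0.351, -0.088, 0.076], [0.38, -0.051, 0.103]]
block place 0.74 [301.7 198.1]
block trace 0.69 [279. 164.  50.  47.] 1871 [[0.545, -0.052, 0.004], [0.605, -0.042, 0.062], [0.666, 0.04, 0.08]]
block trace 0.21 [247. 199.  22.  13.] 339 [[0.448, -0.078, 0.002], [0.479, -0.058, 0.009], [0.508, -0.02, 0.039]]
cup place 0.91 [258.8 208.6]
cup trace 0.63 [246. 196.  23.  17.] 299 [[0.451, -0.074, 0.005], [0.478, -0.057, 0.011], [0.505, -0.014, 0.041]]
hole_mouth place 0.65 [303.7 171.7]
stop_face place 0.77 [256.  183.9]
stop_face place 0.68 [204.7 196.3]
stop_face place 0.63 [213.1 173.4]
top 56.964399800829206 [ 0.475 -0.178  1.122]
gauge place 0.75 [241. 
[... 856 characters left out ...]
joints': array([ 8.91918196e-01,  1.58390807e-01,  1.59698120e+00,  3.21287029e-06,
        1.38618573e+00, -2.10135923e-01]), 'qd': array([-2.04321126e-04,  5.70769276e-04, -4.50729587e-05, -1.26929226e-03,
       -1.22702706e-03, -3.40885463e-04]), 'joint_torque': array([ 1.77562521e-03, -3.85580885e+01, -3.22370374e+01,  7.01224082e-02,
        3.06600798e-02,  1.45279466e-05]), 'eef_pos': array([0.25979899, 0.51295795, 0.23361574]), 'tcp_rot': array([2.32231616e-01, 9.72660514e-01, 1.64390708e-05, 6.08078211e-06]), 'contact_force': array([0.36360229, 0.45885547, 0.04494472]), 'ft_torque': array([-0.03170667, -0.03832913,  0.01544294]), 'grip_force': 0.0, 'grip_width': 0.9962716296051438}
```

```bash
python3 - <<'E'
from h import *
ps={n:r.capture(n) for n in("side","top")}
a=cv2.resize(ps["side"]["img"][145:235,160:360],None,fx=4,fy=4,interpolation=cv2.INTER_CUBIC)[:, :800]
b=cv2.resize(ps["top"]["img"][170:320,150:370],None,fx=1.55,fy=1.55)
b=cv2.copyMakeBorder(b,0,0,0,800-b.shape[1],cv2.BORDER_CONSTANT)
cv2.imwrite("pics/crop1.png",np.vstack([a,b])); print(a.shape,b.shape)
for n,p in ps.items():
    C=cloud(p)
    hsv=cv2.cvtColor(p["img"],cv2.COLOR_BGR2HSV)
    for o in r.trace("gauge",p):
        m=o["pixels"]&(p["z_map"]>0)
        # top of knob
        k=m&(C[...,2]>.088+0*C[...,2])
        s=m&(C[...,2]<.088)&(C[...,2]>.068)
        print(n,round(o["confidence"],2),"knob",k.sum(),np.round(C[k].mean(0),4),np.round(np.ptp(C[k],axis=0),3),"hsv",np.median(hsv[k],axis=0),"top",np.round(np.percentile(C[k][:,2],90),4),"disc mid",np.round((C[s].min(0)+C[s].max(0))/2,4),np.round(np.median(C[s],axis=0),4))
    if n=="top":
        o=r.trace("block",p)[0]; m=o["pixels"]&(C[...,2]>.068)
        print("rect",cv2.minAreaRect(C[m][:,:2].astype(np.float32)), np.median(C[m][:,2]))
    for o in r.place_of("hole_mouth",p): print(o["confidence"],world(p,o["xy"][0]*560,o["xy"][1]*420,z=.076).round(4))
E
```

```text
(360, 800, 3) (232, 800, 3)
side 0.82 knob 84 [ 0.349  -0.0849  0.098 ] [0.025 0.027 0.015] hsv [174.  138.  203.5] top 0.1028 disc mid [ 0.3476 -0.0825  0.0782] [ 0.3513 -0.092   0.0765]
side 0.71 knob 107 [ 0.4777 -0.0507  0.1026] [0.024 0.026 0.024] hsv [  1. 141. 158.] top 0.111 disc mid [ 0.4776 -0.0481  0.0798] [ 0.4779 -0.0576  0.0813]
side 0.65 knob 64 [0.364  0.0488 0.0972] [0.025 0.021 0.015] hsv [  1. 148. 172.] top 0.103 disc mid [0.363  0.0547 0.0778] [0.3653 0.0429 0.0767]
0.9 [0.6077 0.0178 0.076 ]
top 0.71 knob 79 [ 0.4758 -0.0468  0.1059] [0.021 0.025 0.023] hsv [  2. 198. 174.] top 0.1094 disc mid [ 0.4754 -0.0453  0.0771] [ 0.4758 -0.0465  0.0787]
top 0.63 knob 83 [0.3622 0.0534 0.0988] [0.024 0.025 0.014] hsv [  2. 207. 172.] top 0.1012 disc mid [0.3607 0.0546 0.0776] [0.3617 0.0503 0.0737]
top 0.58 knob 80 [ 0.3466 -0.0813  0.0988] [0.023 0.023 0.015] hsv [  2.  199.  172.5] top 0.1018 disc mid [ 0.3467 -0.0805  0.0777] [ 0.3476 -0.0828  0.0737]
rect ((0.5502176284790039, -0.04253414273262024), (0.27919328212738037, 0.13277649879455566), 35.6029052734375) 0.07573063379803072
0.59 [0.6065 0.001  0.076 ]
```

View pics/crop1.png

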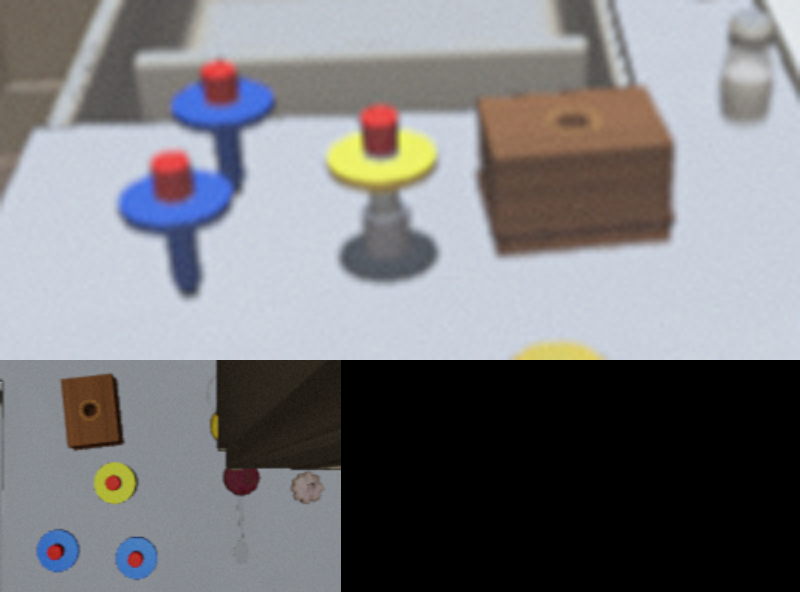

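View pics/side0.png

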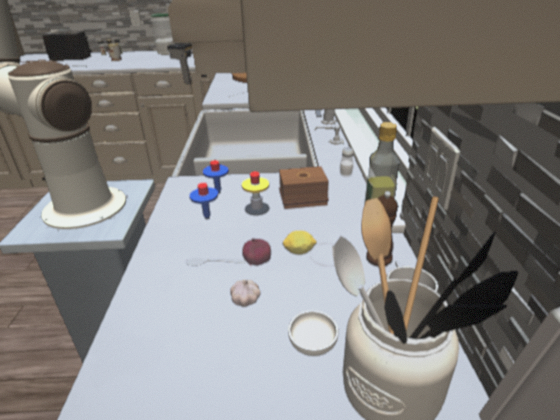

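Candidates at side (203,195) and (215,173) have blue stops, so they are the look-alikes. The one at side (257,185) / top (223,250) has a yellow stop, stands in the steel cup, and its top is at 0.109 m as expected, so that is the gauge. Next I refine the hole position and work out the approach.

```bash
cat >> h.py <<'E'
from scipy.spatial.transform import Rotation as Ro
def shift(target):
    s=r.state(); R=Ro.from_quat(s["tcp_rot"]).as_matrix()
    return np.round(100*R.T@(np.array(target)-s["eef_pos"]),2)
def hole(p):
    g=cv2.cvtColor(p["img"],cv2.COLOR_BGR2GRAY); C=cloud(p)
    o=r.place_of("hole_mouth",p)[0]; c=np.array(o["xy"])*[560,420]
    u,v=c.astype(int); print("net",c.round(1),round(o["confidence"],2))
    return u,v,g
E
python3 - <<'E'
from h import *
for n,c in(("top",(208,202)),("side",(303,175))):
    p=r.capture(n); g=cv2.cvtColor(p["img"],cv2.COLOR_BGR2GRAY).astype(int); C=cloud(p)
    u,v=c; print(n); print(g[v-7:v+8,u-9:u+10])
    print([world(p,*q,z=.076).round(4) for q in(c,)])
    # block top edges
    o=r.trace("block",p)[0]; m=(o["pixels"]&(abs(C[...,2]-.076)<.006)).astype(np.uint8)
    cs,_=cv2.findContours(m,0,2); k=max(cs,key=cv2.contourArea)[:,0]
    W=np.array([world(p,*q,z=.076)[:2] for q in k],np.float32); print(cv2.minAreaRect(W))
    for _ in range(3):
        for o in r.place_of("hole_mouth",p)[:1]: print(np.round(np.array(o["xy"])*[560,420],1))
print(shift((.476,-.0465,.2)),shift((.476,-.0465,.103)))
E
```

```text
top
[[ 68  74  68  66  71  70  71  74  83  76  76  73  70  69  65  64  68  64
   60]
 [ 68  69  72  69  68  82  84  95  86  81  93 103  85  67  69  67  66  61
   64]
 [ 65  63  69  76  85  81  77  72  68  72  70  75  83  81  73  63  68  59
   64]
 [ 66  69  75  93  84  71  55  46  37  34  49  64  66  88  83  73  60  65
   61]
 [ 66  67  86  85  70  59  33  25  18  16  24  32  54  80  92  79  65  62
   60]
 [ 62  64  88  91  62  38  24  13  19  20   8  27  45  71  83  75  65  65
   60]
 [ 68  72  78  71  54  36  19  16  22  20  28  36  43  59  86  86  70  60
   61]
 [ 67  74  80  82  53  32  12  21  17  29  26  28  45  61  86  85  67  60
   61]
 [ 69  74  80  82  58  34  17  21  23  33  32  33  47  61  82  79  68  62
   62]
 [ 67  67  83  89  68  48  19  18  22  28  32  39  54  73  85  77  67  66
   62]
 [ 64  65  74  91  83  62  48  29  31  28  40  59  73  85  85  69  65  66
   60]
 [ 68  67  69  85  83  76  68  58  53  62  66  69  85  85  78  67  65  64
   61]
 [ 71  68  66  70  81  92  90  77  68  74  84  88  83  64  69  72  67  67
   60]
 [ 70  66  62  71  72  79  86  96  95  88  
[... 1029 characters left out ...]
 116 118 118 119 119 117 120 129 128 119 117
  120]
 [122 123 120 120 120 122 122 122 120 127 126 121 117 120 120 120 117 118
  117]
 [119 118 116 118 118 119 120 120 121 118 123 120 117 118 118 116 119 117
  119]
 [121 117 118 119 116 120 119 118 120 118 122 118 116 118 122 118 119 119
  119]
 [119 118 120 120 117 120 119 117 117 117 119 119 117 115 118 117 117 111
  112]
 [119 114 115 113 116 114 110 108 110 103 109 103 105 104 104 101  99  99
   96]]
[array([ 6.064e-01, -5.000e-04,  7.600e-02])]
((0.6054484844207764, -0.004939321428537369), (0.12185235321521759, 0.11019019782543182), 5.846869468688965)
[301.6 171.2]
[301.6 171.2]
[301.6 171.2]
[-44.56 -40.14   3.36] [-44.56 -40.14  13.06]
```

```bash
python3 -m creep '[[55,[-4.5,-4,0],0],[55,[-9,-8,0],0],[55,[-13.5,-12,0],0],[55,[-18,-16,0],0],[55,[-22.5,-20,0],0]]' 20; python3 -m creep '[[55,[-4.5,-4,0],0],[55,[-9,-8,0],0],[55,[-13.5,-12,0],0],[55,[-18,-16,0],0],[55,[-22.1,-20.1,0],0]]'; python3 - <<'E'
from h import *
print(r.state()["tcp_rot"],shift((.476,-.0465,.18)),shift((.476,-.0465,.103)))
E
```

```text
time: 2.48
eef_pos: [0.3706, 0.2311, 0.2339]
tcp_rot: [0.232, 0.973, 0.0, 0.001]
contact_force: [0.7, 0.9, -0.7]
grip_width: 0.551
grip_force: 0.0
time: 3.1
eef_pos: [0.4771, -0.0484, 0.2339]
tcp_rot: [0.232, 0.973, 0.0, 0.0]
contact_force: [0.2, 0.7, 0.2]
grip_width: 0.551
grip_force: 0.0
[2.32495936e-01 9.72597252e-01 4.98444106e-05 4.71430085e-04] [0.19 0.12 5.39] [ 0.19  0.12 13.09]
```

```bash
python3 -m creep '[[55,[0,0,3],0],[55,[0,0,6],0],[55,[0,0,8],0],[55,[0,0,8],0]]'; python3 - <<'E'
from h import *
print(r.state()["tcp_rot"],shift((.476,-.0465,.103)))
p=r.capture("side"); cv2.imwrite("pics/s2.png",cv2.resize(p["img"][120:230,190:340],None,fx=5,fy=5))
E
```

```text
time: 3.6
eef_pos: [0.4753, -0.0459, 0.1522]
tcp_rot: [0.232, 0.973, 0.0, -0.002]
contact_force: [0.3, -0.6, -0.3]
grip_width: 0.548
grip_force: 0.0
[ 2.32307376e-01  9.72640783e-01  2.16175458e-04 -1.77287855e-03] [-0.11 -0.02  4.92]
```

View pics/s2.png

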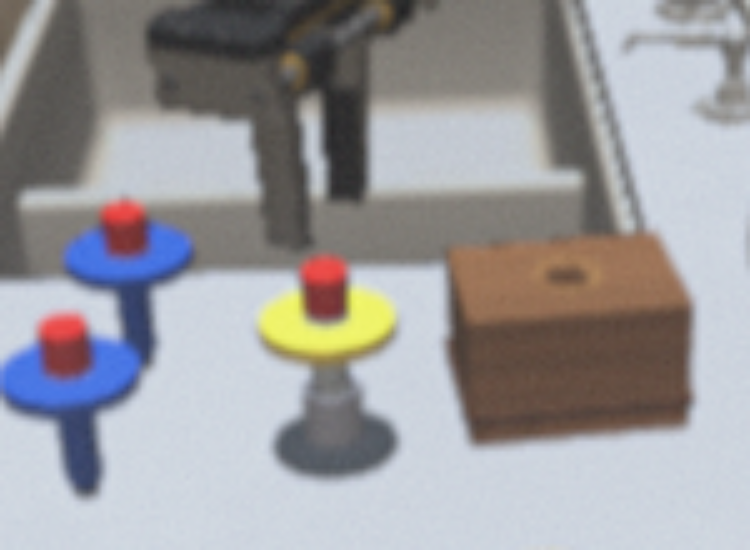

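The fingers straddle the red knob (crop 325,285) with the yellow stop below it and the hole at (567,273). I go down and grip.

```bash
python3 -m creep '[[55,[0,0,2],0],[55,[0,0,3.5],0],[55,[0,0,4.3],0],[55,[0,0,4.8],0],[55,[0,0,4.8],0]]'; python3 -m creep '[[10,[0,0,0],0],[10,[0,0,0],0],[10,[0,0,0],0],[10,[0,0,0],0],[10,[0,0,0],0]]' 25
```

```text
time: 4.28
eef_pos: [0.4765, -0.0463, 0.1056]
tcp_rot: [0.232, 0.973, -0.0, -0.0]
contact_force: [-0.3, -0.5, 0.1]
grip_width: 0.551
grip_force: 0.0
time: 4.9
eef_pos: [0.4768, -0.0463, 0.1059]
tcp_rot: [0.232, 0.973, 0.0, 0.0]
contact_force: [0.4, -0.0, 1.7]
grip_width: 0.274
grip_force: 25.0
```

```bash
python3 -m creep '[[10,[0,0,-1.5],0],[10,[0,0,-4],0],[10,[0,0,-7],0],[10,[0,0,-9],0],[10,[0,0,-9],0]]'; python3 -m creep '[[10,[-2.5,2.5,0],0],[10,[-5.5,5.5,0],0],[10,[-8,8,0],0],[10,[-9.4,9.5,0],0],[10,[-9.4,9.5,0],0]]'; python3 -m creep '[[10,[0,0,0],0],[10,[0,0,0],0]]'; python3 - <<'E'
from h import *
P={n:r.capture(n) for n in("top","side")}
a=[cv2.resize(P["top"]["img"][160:250,165:265],(400,360)),cv2.resize(P["side"]["img"][110:220,240:360],(400,360))]
cv2.imwrite("pics/m3.png",np.hstack(a))
for n,p in P.items():
  for t in("gauge","gauge_foot","stop_face"):
    print(n,t,[(round(o["confidence"],2),np.round(np.array(o["xy"])*[560,420],1)) for o in r.place_of(t,p)])
E
```

```text
time: 5.52
eef_pos: [0.4776, -0.0467, 0.1977]
tcp_rot: [0.232, 0.973, -0.0, 0.002]
contact_force: [-0.6, 0.2, -1.9]
grip_width: 0.274
grip_force: 25.0
time: 6.15
eef_pos: [0.6032, -0.0035, 0.194]
tcp_rot: [0.232, 0.973, -0.0, -0.001]
contact_force: [-0.7, -0.1, -1.3]
grip_width: 0.273
grip_force: 25.0
time: 6.4
eef_pos: [0.6025, -0.0043, 0.1954]
tcp_rot: [0.232, 0.973, -0.0, -0.0]
contact_force: [0.6, 0.5, -1.4]
grip_width: 0.27
grip_force: 25.0
top gauge [(0.81, array([241.5, 294.2])), (0.74, array([190.5, 293.7])), (0.55, array([204.8, 202.8]))]
top gauge_foot []
top stop_face [(0.87, array([187.5, 293.7])), (0.66, array([239.6, 295.4])), (0.55, array([203.1, 200.4]))]
side gauge [(0.98, array([303.1, 166.4])), (0.91, array([218.6, 190.9])), (0.67, array([203.9, 215.1]))]
side gauge_foot []
side stop_face [(0.7, array([201.7, 197.1])), (0.63, array([302.4, 198.5])), (0.59, array([305.4, 144.8])), (0.49, array([217.1, 172. ]))]
```

View pics/m3.png

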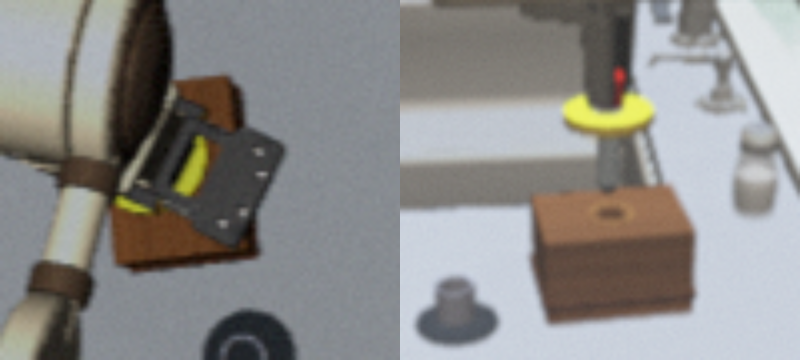

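Left: the gripper hides the hole from the top camera. Right: the rod tip at crop (609,190) hangs nearly over the hole (611,212), so x is close. I check it numerically.

```bash
python3 - <<'E'
from h import *
from scipy.optimize import least_squares
top=r.capture("top"); side=r.capture("side")
def dark(img,p,u,v,h,w):
    g=cv2.cvtColor(img,cv2.COLOR_BGR2GRAY).astype(float)[v-h:v+h+1,u-w:u+w+1]
    # fit elliptical ring model by projecting hole disc: weight = darkness inside
    vv,uu=np.mgrid[v-h:v+h+1,u-w:u+w+1]
    W=np.array([[world(p,a,b,z=.076)[:2] for a,b in zip(x,y)] for x,y in zip(uu,vv)])
    def res(q):
        d=np.hypot(W[...,0]-q[0],W[...,1]-q[1])
        ring=np.exp(-((d-q[5])/.0025)**2); ins=1/(1+np.exp((d-q[6])/.001))
        return (q[2]+q[3]*ring-q[4]*ins*(1)-g).ravel()
    s=least_squares(res,[.604,-.004,70,20,40,.015,.011],x_scale=[.001,.001,10,10,10,.001,.001],loss="soft_l1",f_scale=10)
    return s.x.round(4)
print("top",dark(cv2.imread("pics/top0.png"),top,208,202,7,7))
print("side0",dark(cv2.imread("pics/side0.png"),side,303,174,4,8))
C=cloud(side); z=side["z_map"]
n=(np.hypot(C[...,0]-.603,C[...,1]+.004)<.05)&(z>0)
for lo,hi,R in((.098,.103,.01),(.103,.112,.01),(.112,.122,.01),(.122,.134,.01),(.14,.152,.01)):
    Q=C[n&(C[...,2]>lo)&(C[...,2]<hi)]
    if len(Q)<4: continue
    f=least_squares(lambda q:np.hypot(*(Q[:,:2]-q).T)-R,[.603,-.004],loss="soft_l1",f_scale=.001)
    print(lo,len(Q),f.x.round(4))
hsv=cv2.cvtColor(side["img"],cv2.COLOR_BGR2HSV); y=n&(abs(hsv[...,0].astype(int)-30)<6)&(hsv[...,1]>120)
v,u=np.nonzero(y); print("disc px",y.sum(),u.min(),u.max(),v.min(),v.max(),np.round([C[y].min(0),C[y].max(0)],3).tolist())
s=r.state(); print(s["eef_pos"],s["contact_force"],s["ft_torque"])
E
```

```text
top [ 6.04200e-01 -3.70000e-03  6.72369e+01  2.20725e+01  4.61229e+01
  1.68000e-02  1.06000e-02]
side0 [ 6.060000e-01  6.000000e-04  1.253168e+02 -1.590390e+01  3.970980e+01
  1.060000e-02  8.500000e-03]
0.098 4 [0.6034 0.0034]
0.103 14 [6.025e-01 1.000e-04]
0.112 24 [ 0.6043 -0.0015]
0.122 31 [ 0.6033 -0.0015]
0.14 28 [ 0.604  -0.0015]
disc px 183 290 315 139 149 [[0.571, -0.041, 0.166], [0.636, 0.024, 0.186]]
[ 0.60326754 -0.0040523   0.19561791] [ 0.60971842 -0.39172955 -2.45432167] [0.02199324 0.03537255 0.02608016]
```

```bash
python3 -m creep '[[10,[-0.09,0.15,0],0],[10,[-0.09,0.15,0.7],0],[10,[-0.09,0.15,1.4],0],[10,[-0.09,0.15,1.9],0],[10,[-0.09,0.15,1.9],0]]' 20; python3 -m creep '[[10,[0,0,0.15],0],[10,[0,0,0.3],0],[10,[0,0,0.45],0],[10,[0,0,0.6],0],[10,[0,0,0.6],0]]'; python3 - <<'E'
from h import *
s=r.state(); print(s["contact_force"],s["ft_torque"])
p=r.capture("side"); cv2.imwrite("pics/s4.png",cv2.resize(p["img"][135:215,260:350],None,fx=6,fy=6,interpolation=cv2.INTER_CUBIC))
E
```

```text
time: 7.52
eef_pos: [0.6043, -0.003, 0.1757]
tcp_rot: [0.232, 0.973, -0.0, -0.001]
contact_force: [-0.3, -0.6, -1.7]
grip_width: 0.275
grip_force: 20.0
time: 8.15
eef_pos: [0.6046, -0.0031, 0.1704]
tcp_rot: [0.232, 0.973, 0.0, -0.0]
contact_force: [-0.8, 0.2, -1.5]
grip_width: 0.275
grip_force: 20.0
[-0.80031407  0.22448963 -1.47418443] [ 0.02555882 -0.03731777  0.03665725]
```

View pics/s4.png

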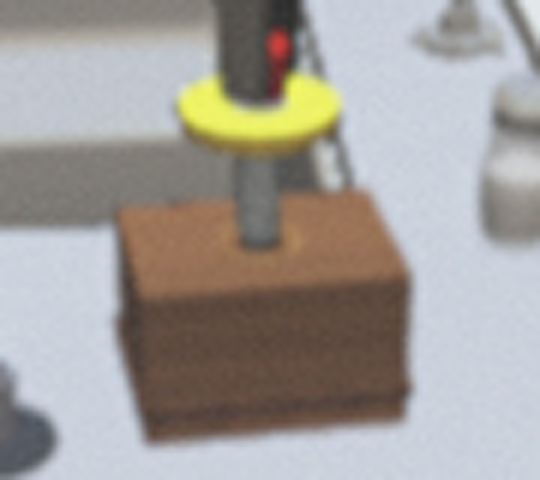

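The rod tip enters the ring: rod at (260,240), ring from 222 to 300, so it is centred. I lower further with force checks.

```bash
for i in 1; do python3 -m creep '[[10,[0,0,0.1],0],[10,[0,0,0.2],0],[10,[0,0,0.3],0],[10,[0,0,0.4],0],[10,[0,0,0.4],0]]'; done; python3 - <<'E'
from h import *
s=r.state(); print(s["contact_force"],s["ft_torque"])
E
```

```text
time: 8.82
eef_pos: [0.6047, -0.0031, 0.1665]
tcp_rot: [0.232, 0.973, -0.0, -0.0]
contact_force: [-0.5, -0.3, -1.6]
grip_width: 0.273
grip_force: 20.0
[-0.47694713 -0.32960387 -1.64185555] [ 0.00415855 -0.02761813 -0.00953586]
```

```bash
python3 -m creep '[[10,[0,0,0.1],0],[10,[0,0,0.2],0],[10,[0,0,0.3],0],[10,[0,0,0.4],0],[10,[0,0,0.4],0]]'; python3 - <<'E'
from h import *
s=r.state(); print(s["contact_force"],s["ft_torque"])
E
```

```text
time: 9.45
eef_pos: [0.6047, -0.0031, 0.1625]
tcp_rot: [0.232, 0.973, 0.0, -0.0]
contact_force: [-0.3, 0.5, -2.2]
grip_width: 0.276
grip_force: 20.0
[-0.28754518  0.49265312 -2.15881302] [ 0.04275553  0.01265437 -0.00523031]
```

```bash
python3 -m creep '[[10,[0,0,0.1],0],[10,[0,0,0.2],0],[10,[0,0,0.3],0],[10,[0,0,0.4],0],[10,[0,0,0.4],0]]'; python3 - <<'E'
from h import *
s=r.state(); print(s["contact_force"],s["ft_torque"])
E
```

```text
time: 10.07
eef_pos: [0.6047, -0.0031, 0.1585]
tcp_rot: [0.232, 0.973, -0.0, -0.0]
contact_force: [-0.0, -0.4, -1.1]
grip_width: 0.271
grip_force: 20.0
[-0.03785877 -0.39266368 -1.10382131] [ 0.00407766  0.02460812 -0.01896565]
```

```bash
python3 -m creep '[[10,[0,0,0.2],0],[10,[0,0,0.4],0],[10,[0,0,0.6],0],[10,[0,0,0.8],0],[10,[0,0,1.0],0]]'; python3 -m creep '[[10,[0,0,0.2],0],[10,[0,0,0.4],0],[10,[0,0,0.6],0],[10,[0,0,0.8],0],[10,[0,0,1.0],0]]';  python3 - <<'E'
from h import *
s=r.state(); print(s["contact_force"],s["ft_torque"])
E
```

```text
time: 10.7
eef_pos: [0.6048, -0.0031, 0.1485]
tcp_rot: [0.232, 0.973, 0.0, 0.0]
contact_force: [-0.4, 0.4, -0.8]
grip_width: 0.273
grip_force: 20.0
time: 11.32
eef_pos: [0.6048, -0.0031, 0.1385]
tcp_rot: [0.232, 0.973, -0.0, -0.0]
contact_force: [-0.1, -0.4, -1.6]
grip_width: 0.275
grip_force: 20.0
[-0.05718584 -0.41754637 -1.61122764] [0.00790435 0.02699667 0.02609315]
```

```bash
python3 -m creep '[[10,[0,0,0.1],0],[10,[0,0,0.2],0],[10,[0,0,0.3],0],[10,[0,0,0.4],0],[10,[0,0,0.5],0]]'; python3 -m creep '[[10,[0,0,0.06],0],[10,[0,0,0.12],0],[10,[0,0,0.18],0],[10,[0,0,0.24],0]]'
```

```text
time: 11.95
eef_pos: [0.6048, -0.0031, 0.1336]
tcp_rot: [0.232, 0.973, -0.0, 0.0]
contact_force: [-0.1, -0.2, -1.1]
grip_width: 0.272
grip_force: 20.0
time: 12.45
eef_pos: [0.6048, -0.0031, 0.1312]
tcp_rot: [0.232, 0.973, 0.0, 0.0]
contact_force: [0.1, 0.0, -1.4]
grip_width: 0.273
grip_force: 20.0
```

```bash
python3 -m creep '[[10,[0,0,0.06],0],[10,[0,0,0.12],0],[10,[0,0,0.18],0]]'
```

```text
time: 12.82
eef_pos: [0.6047, -0.0031, 0.1294]
tcp_rot: [0.232, 0.973, -0.0, -0.0]
contact_force: [0.1, -0.5, -1.3]
grip_width: 0.271
grip_force: 20.0
```

```bash
python3 -m creep '[[10,[0,0,0.06],0],[10,[0,0,0.12],0]]'
```

```text
time: 13.08
eef_pos: [0.6048, -0.0031, 0.1282]
tcp_rot: [0.232, 0.973, -0.0, -0.0]
contact_force: [0.7, -0.4, -2.5]
grip_width: 0.272
grip_force: 20.0
```

```bash
python3 -m creep '[[10,[0,0,0.06],0],[10,[0,0,0.12],0]]'
```

```text
time: 13.32
eef_pos: [0.6048, -0.0031, 0.127]
tcp_rot: [0.232, 0.973, -0.0, -0.0]
contact_force: [0.9, -0.2, -2.7]
grip_width: 0.276
grip_force: 20.0
```

```bash
python3 -m creep '[[10,[0,0,0.06],0],[10,[0,0,0.12],0]]'|sed -n '2p;4p'
```

```text
eef_pos: [0.6048, -0.0031, 0.1258]
contact_force: [-0.1, -1.0, -1.2]
```

```bash
python3 -m creep '[[10,[0,0,0.06],0],[10,[0,0,0.06],0]]'|sed -n '2p;4p'
```

```text
eef_pos: [0.6047, -0.0031, 0.1251]
contact_force: [0.5, -0.1, -1.6]
```

```bash
python3 -m creep '[[10,[0,0,0.05],0],[10,[0,0,0.1],0]]'|sed -n '2p;4p'
```

```text
eef_pos: [0.6048, -0.0031, 0.1242]
contact_force: [-0.3, -0.1, -1.4]
```

```bash
python3 -m creep '[[10,[0,0,0.05],0],[10,[0,0,0.05],0]]'|sed -n '2p;4p'
```

```text
eef_pos: [0.6047, -0.0031, 0.1236]
contact_force: [0.3, 0.9, -1.3]
```

```bash
python3 -m creep '[[10,[0,0,0.05],0],[10,[0,0,0.1],0]]'|sed -n '2p;4p'
```

```text
eef_pos: [0.6048, -0.0031, 0.1227]
contact_force: [-0.4, 0.2, -2.4]
```

```bash
python3 -m creep '[[10,[0,0,0.05],0],[10,[0,0,0.05],0]]'|sed -n '2p;4p'
```

```text
eef_pos: [0.6047, -0.0031, 0.1221]
contact_force: [-0.0, -0.1, -1.9]
```

```bash
python3 -m creep '[[10,[0,0,0.05],0],[10,[0,0,0.1],0]]'|sed -n '2p;4p'
```

```text
eef_pos: [0.6048, -0.0031, 0.1212]
contact_force: [-0.2, -0.9, -2.7]
```

```bash
python3 -m creep '[[10,[0,0,0.05],0],[10,[0,0,0.05],0]]'|sed -n '2p;4p'
```

```text
eef_pos: [0.6047, -0.0031, 0.1206]
contact_force: [0.0, -0.1, -1.2]
```

```bash
python3 -m creep '[[10,[0,0,0.04],0],[10,[0,0,0.08],0]]'|sed -n '2p;4p'
```

```text
eef_pos: [0.6048, -0.0031, 0.1199]
contact_force: [0.2, -0.0, -1.4]
```

```bash
python3 -m creep '[[10,[0,0,0.04],0],[10,[0,0,0.04],0]]'|sed -n '2p;4p'
```

```text
eef_pos: [0.6047, -0.0031, 0.1194]
contact_force: [0.5, -0.5, -1.8]
```

```bash
python3 -m creep '[[10,[0,0,0.04],0],[10,[0,0,0.08],0]]'|sed -n '2p;4p'
```

```text
eef_pos: [0.6048, -0.0031, 0.1187]
contact_force: [-0.2, 0.1, -3.2]
```

```bash
python3 -m creep '[[10,[0,0,0.04],0],[10,[0,0,0.04],0]]'|sed -n '2p;4p'
```

```text
eef_pos: [0.6049, -0.0032, 0.1186]
contact_force: [-0.4, 0.2, 0.1]
```

```bash
python3 -m creep '[[10,[0,0,0.03],0],[10,[0,0,0.03],0]]'|sed -n '2p;4p'
```

```text
eef_pos: [0.6051, -0.0032, 0.1185]
contact_force: [0.2, 0.3, 2.2]
```

```bash
python3 -m creep '[[10,[0,0,0.04],0],[10,[0,0,0.04],0]]'|sed -n '2p;4p'
```

```text
eef_pos: [0.6054, -0.0033, 0.1185]
contact_force: [-0.2, -0.8, 4.7]
```

```bash
python3 -m creep '[[10,[0,0,0.03],0],[10,[0,0,0.06],0],[10,[0,0,0.06],0]]'|sed -n '2p;4p'; python3 -c "
from h import *
s=r.state();print(s['ft_torque'])"
```

```text
eef_pos: [0.6057, -0.0034, 0.1185]
contact_force: [-1.2, -0.9, 7.3]
[-0.0882843   0.29236982 -0.02720874]
```

```bash
python3 -m creep '[[10,[0,0,0.02],0],[10,[0,0,0.02],0],[10,[0,0,0.02],0],[10,[0,0,0.02],0],[10,[0,0,0.02],0]]'|sed -n '2p;4p'; python3 -m creep '[[10,[0,0,0],0],[10,[0,0,0],0],[10,[0,0,0],0],[10,[0,0,0],0],[10,[0,0,0],0]]'|sed -n '2p;4p';python3 -m creep '[[10,[0,0,0],0],[10,[0,0,0],0],[10,[0,0,0],0],[10,[0,0,0],0]]'|sed -n '1,2p;4p'
```

```text
eef_pos: [0.6058, -0.0034, 0.1185]
contact_force: [-0.7, 0.6, 7.0]
eef_pos: [0.6058, -0.0034, 0.1185]
contact_force: [-1.3, -0.8, 8.3]
time: 18.95
eef_pos: [0.6058, -0.0034, 0.1185]
contact_force: [-1.5, -0.5, 7.7]
```

```bash
python3 -m creep '[[10,[0,0,-0.1],0],[10,[0,0,-0.15],0],[47,[0,0,-0.15],0],[47,[0,0,-0.15],0],[47,[0,0,-0.15],0]]'; python3 -m creep '[[47,[0,0,0],0],[47,[0,0,0.1],0],[47,[0,0,0.2],0],[47,[0,0,0.3],0]]'; python3 - <<'E'
from h import *
p=r.capture("side"); cv2.imwrite("pics/s5.png",cv2.resize(p["img"][125:205,260:350],None,fx=6,fy=6,interpolation=cv2.INTER_CUBIC))
E
```

```text
time: 19.58
eef_pos: [0.6045, -0.003, 0.1178]
tcp_rot: [0.232, 0.973, -0.0, -0.0]
contact_force: [-0.5, -0.5, 0.1]
grip_width: 0.47
grip_force: 0.0
time: 20.08
eef_pos: [0.6047, -0.0031, 0.1152]
tcp_rot: [0.232, 0.973, 0.0, -0.0]
contact_force: [-0.5, 0.2, -0.0]
grip_width: 0.472
grip_force: 0.0
```

View pics/s5.png

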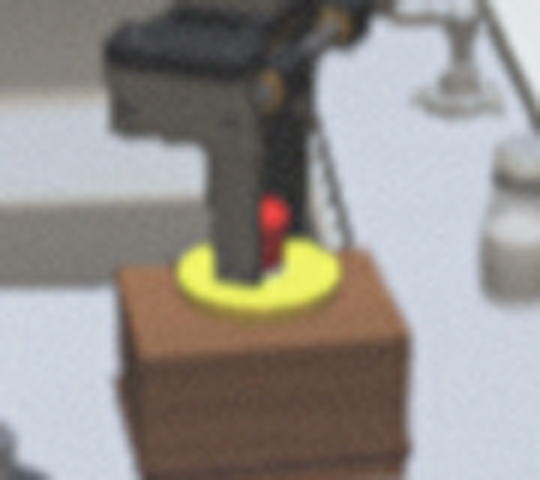

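The finger is just above the yellow disc (240,280), and the gauge stands in the hole. I push the stop down slowly.

```bash
python3 -m creep '[[47,[0,0,0.06],0],[47,[0,0,0.12],0],[47,[0,0,0.18],0],[47,[0,0,0.24],0]]'|sed -n '2p;4p'
```

```text
eef_pos: [0.6048, -0.0031, 0.1128]
contact_force: [-0.2, 0.6, 0.3]
```

```bash
python3 -m creep '[[47,[0,0,0.06],0],[47,[0,0,0.12],0],[47,[0,0,0.18],0]]'|sed -n '2p;4p'
```

```text
eef_pos: [0.6048, -0.0031, 0.1111]
contact_force: [0.5, -0.3, 0.2]
```

```bash
python3 -m creep '[[47,[0,0,0.06],0],[47,[0,0,0.12],0]]'|sed -n '2p;4p'
```

```text
eef_pos: [0.6052, -0.0032, 0.1106]
contact_force: [-0.3, 0.2, 4.8]
```

```bash
python3 -m creep '[[47,[0,0,0.06],0],[47,[0,0,0.12],0],[47,[0,0,0.18],0]]'|sed -n '2p;4p'
```

```text
eef_pos: [0.6049, -0.0031, 0.1082]
contact_force: [-0.8, -1.5, 2.9]
```

```bash
python3 -m creep '[[47,[0,0,0.06],0],[47,[0,0,0.12],0]]'|sed -n '2p;4p'
```

```text
eef_pos: [0.6048, -0.0031, 0.1069]
contact_force: [-0.9, -0.8, 3.6]
```

```bash
python3 -m creep '[[47,[0,0,0.05],0],[47,[0,0,0.05],0]]'|sed -n '2p;4p'
```

```text
eef_pos: [0.6048, -0.0031, 0.1063]
contact_force: [-0.3, -0.6, 2.7]
```

```bash
python3 -m creep '[[47,[0,0,0.05],0],[47,[0,0,0.1],0]]'|sed -n '2p;4p'
```

```text
eef_pos: [0.6048, -0.0031, 0.1054]
contact_force: [-0.2, 0.1, 3.6]
```

```bash
python3 -m creep '[[47,[0,0,0.04],0],[47,[0,0,0.04],0]]'|sed -n '2p;4p'
```

```text
eef_pos: [0.6048, -0.0031, 0.1054]
contact_force: [-1.3, -0.2, 6.1]
```

```bash
python3 -m creep '[[47,[0,0,0.04],0],[47,[0,0,0.08],0]]'|sed -n '2p;4p'
```

```text
eef_pos: [0.6049, -0.0031, 0.1054]
contact_force: [-3.9, -0.0, 12.8]
```

```bash
python3 -m creep '[[47,[0,0,0.04],0],[47,[0,0,0.04],0],[47,[0,0,0.04],0],[47,[0,0,0.04],0]]'|sed -n '2p;4p'
```

```text
eef_pos: [0.6049, -0.0031, 0.1054]
contact_force: [-4.1, -0.2, 12.3]
```

```bash
python3 -m creep '[[47,[0,0,-0.1],0],[47,[0,0,-0.4],0],[47,[0,0,-1],0],[47,[0,0,-2],0],[47,[0,0,-3],0]]'|sed -n '2p;4p';python3 -m creep '[[47,[0,0,-2],0],[47,[0,0,-5],0],[47,[0,0,-9],0],[47,[0,0,-12],0],[47,[0,0,-12],0]]'|sed -n '1,2p;4p'; python3 - <<'E'
from h import *
p=r.capture("side"); cv2.imwrite("pics/s6.png",cv2.resize(p["img"][125:205,260:350],None,fx=6,fy=6,interpolation=cv2.INTER_CUBIC))
C=cloud(p); n=np.hypot(C[...,0]-.605,C[...,1]+.003)<.045
h=cv2.cvtColor(p["img"],cv2.COLOR_BGR2HSV); y=n&(abs(h[...,0].astype(int)-30)<6)&(h[...,1]>120)
print("disc top z",np.median(C[y][:,2]),np.round(np.percentile(C[y],[2,98],axis=0),3).tolist())
E
```

```text
eef_pos: [0.6049, -0.0031, 0.1346]
contact_force: [0.4, 0.4, 0.1]
time: 24.62
eef_pos: [0.6066, -0.0034, 0.2582]
contact_force: [-0.4, 0.0, 0.0]
disc top z 0.08839950200696445 [[0.571, -0.036, 0.081], [0.638, 0.023, 0.091]]
```

View pics/s6.png

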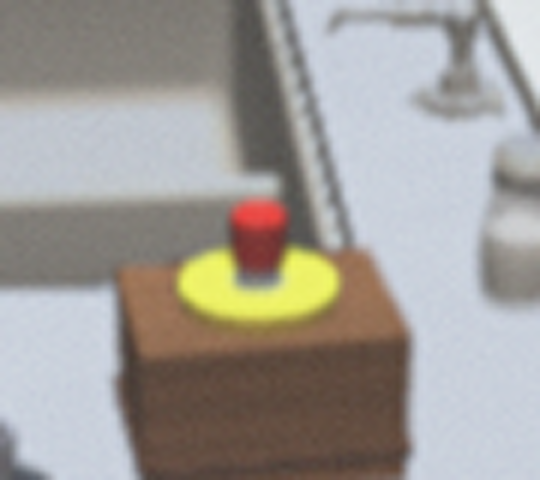

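The gauge stands upright with its yellow disc (260,285) flat on the block. The fingertips stopped at 0.086 m, which is the height of the seated disc's top. The gripper is clear, so I hand in.

```bash
python3 -c "
from rig import r
print(r.hand_in())"
```

```text
the job is handed in; nothing more can be done
None
```

The job is handed in, result not reported: the hole measures about 55.5 mm deep, the foot was held on the bottom at about 9 N for more than a second, the stop was seated on the block with about 12 N, and the gauge was left standing released in the hole.

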